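# Run a trolley hook into the bar's tool rail and seat it at the stop

### The arm

A 6-joint arm with a two-finger parallel gripper is mounted at the origin on the work surface. World frame = base frame: x ahead of the robot, y to its left, z up, the work surface at z = 0. Lengths are in m, angles in rad, forces in N, time in s.
With the tool pointing down it reaches from about 0.4 to 0.825 m from the base axis. Payload 7 kg.
Tool frame: the origin (TCP) lies on the centre line of the jaws, within the pads' length; the fingertips stand 25 mm ahead of it and the grasp point (between the pads) lies 6 mm ahead of it; z points along the fingers, y is the direction in which the jaws open and shut (so a half turn about z gives the same grasp; the last joint's range is limited). The gripper opens to 88 mm and grips with 3 to 60 N. Pads are 19 mm wide; open, the fingers measure 130 mm over their backs; the gripper's body (78 mm by 193 mm) begins 47 mm behind the grasp point.
Start: joints at [-0.875, 0.359, 0.012, 0, -1.224, -0.288], TCP at [0.268, -0.62, 0.252] pointing down, gripper open.
Joint ranges: [-3.07, 3.07], [-1.43, 2.12], [-1.02, 1.25], [-3.03, 1.67], [-3.05, -0], [-3.03, 3.03]. Speed limits (rad/s): [2.39, 2.39, 3.01, 3.14, 3.14, 3.14].

### API

Orientations are given as [roll, pitch, yaw] about the fixed x, y, z axes, in that order (R = Rz(yaw) Ry(pitch) Rx(roll)).
In Python, from station import * gives the robot as it stands. The module is installed in compiled form; this text tells all that it offers.
- The arm moves only by the tool step_arm, never from a script. Its argument "commands" is text: rows parted by semicolons, each of 6 numbers parted by spaces: the shift along the tool's x, y, z in mm, then the turn, a rotation vector about the tool's x, y, z in rad. A call has 1 to 8 rows; each row shifts and turns the commanded pose from where the row before left it, along the tool's axes as they then stand; what a row does not reach is not made up. A row lasts 1/8 s, in which the tool goes at most 62.5 mm and 10.7 degrees, less where a joint would pass 70% of its speed; a pose out of reach is approached as far as the arm can. A call is refused whole if a number of a shift passes 62.5 or a number of a turn 0.188, either way. A call with a gripper value outside its range is refused whole. "jaw" is the finger opening in mm, from 0 to 87.6, set as the call begins (left out, the last holds). The fingers move at their own pace and stop on an object; "grip_force" is the grip in N (left out, the last holds). Time passes only in rows, so rows that do not move let the fingers close. It gives the time, the measured TCP pose, the force and the opening at its end, in the units of the state.
- get_state(): the state, without advancing time (a new reading comes with each control period).
- grab_frame(name): name is "scene" or "top" or "wrist"; returns a dict with "frame" (384x512x3 uint8, red, green, blue), "fovy" (degrees; the focal length in pixels is half the picture's height over the tangent of half this angle, whatever the lens; pixels are square), "cx", "cy" (the principal point, pixels), "k1" (the pictures are not rectified: a ray, as slopes to the right and down, at radius r is drawn at 1 + k1 r^2 times it, then the intrinsics apply), "rvec" (rotation vector, rad) and "tvec" (3), from world to camera coordinates, as OpenCV has them; the wrist camera has in their place "tool_from_camera" (4x4, takes a point from camera to tool coordinates, whose origin is the TCP and whose axes are the flange's). Camera axes: x right, y down, z forward; pixel columns grow to the right and rows downward; lengths in m; the calibration is good to about 2 mm. A picture is of the moment at which its call begins: read the wrist's pose just before it. There is no depth.
- job_done(): hands the job in, once; it reports no verdict.
Trained networks look in a picture, given as the dict that the camera call returned (one of the last four; its "shot" number tells which), for a name from the list of things; names that differ only in an ending like _2 or _b are one class to them, and where a whole thing is asked for, a point or a joint stands for the part that bears it (a point fixed in the world has none). Each returns a list of dicts, best first, with "conf" (0 to 1); they miss things now and then, are a little off and sometimes report something else, mostly with a low value. They report only what shows in the picture. A call takes as long as a camera call. They do not tell look-alikes from the thing itself.
- recognise(picture, name): "pixel" ([column, row] in pixels, amid what is visible of it).
The state is a dict: "t": time; "q": joint angles; "qd": joint speeds; "joint_efforts": joint torques, N m; "eef_pos": TCP position; "ee_rot": TCP orientation; "force": force on the tool from outside, world axes, zero at the start; "moment": the same for the moment, N m; "width": finger opening in m.
Only numpy, scipy, OpenCV 4.12 (cv2) and the standard library are available. Lean on these libraries where they do the work, as an engineer would, in place of code of your own. Each camera call takes 0.05 s, during which the arm holds its last target.

### The job

Take the orange-tabbed trolley hook from its wooden cradle, feed its white shoe into the open, flared end of the aluminium tool rail and slide it along the channel until it comes up against the buffer of the red stop. Press it home there with about 8 N over the sliding drag for half a second - gently all the way, without jamming it in the channel or ramming the stop - then let go of it and leave it resting against the buffer. Do not disturb the tins, the shaker or the cup.

Things in the scene. Friction and masses are not known exactly. Their poses are not given: they have to be found in the camera images.
- hanger: Loose two-sided trolley hook, 0.1-0.2 kg. Origin: centre of the underside of its white shoe, 17 (x) x 40 (y) x 10 (z) mm; z up. On it a neck 6 x 20 mm to z 26; crossbar 66 (x) x 12 (y) mm, z 26 to 30. At x -30 and +30 mm 6 mm rods hang down to z -56 mm, ending in hooks that reach out to x -52 and +52. The same when turned by half a turn.
- hanger_grip (a point): Point on the hanger's orange grip tab, 56 mm above the hanger's origin; axes as the hanger's. The tab is 12 (x) x 26 (y) mm, from 30 to 76 mm above the hanger's origin. Grasp it from above with the fingers closing along the hanger's x and their tips at least 6 mm above the crossbar (36 mm above the hanger's origin).
- cradle: Fixed dark wooden parking cradle. Origin: centre of its underside, on the counter. Foot 90 x 90 mm; block 34 (x) x 50 (y) mm with an open-topped trough along y, 22 mm wide, floor at z 80 mm, walls to z 88 mm. The hanger's shoe starts in the trough, y along y: lift it straight up 20 mm or more to clear.
- rail: Fixed aluminium rail on a foot 100 x 280 mm and posts 18 mm square at y -70 and +90 mm. Origin: centre of the foot's underside, on the counter; y from the open to the closed end, z up. Channel: y -130 to +130 mm, z 130 to 150, 28 mm wide; inside 20 mm wide, 12 mm high (z 134 to 146). Its top lips, 4 mm thick, leave a 10 mm slot for the neck: the shoe goes in at the open end only.
- rail_mouth (a point): Middle of the channel's floor (134 mm above the counter) at the open end; axes as the rail's. Sides, floor and lips are flared over the 13 mm before it (y below 0) by 7 mm or so. In the channel the hanger's origin runs at this height (2 mm of play upwards), its y along the rail's (either way round).
- brake_start (a point): Start of a black sprung brake strip in the channel's -x wall, 20 mm past the mouth; from here to the closed end it presses the shoe towards the +x wall (1.5 mm off the middle) with 3 to 6 N and yields up to 3.5 mm. Sliding then takes some 2 to 6 N along the rail, not the same each time; the hanger stays where it is left.
- stop: Fixed red stop in the channel, 40 to 90 mm along the rail's y. Origin: on the channel's floor, middle of its front face, which looks to the open end (-y); axes as the rail's. Red clamp plate and knob on top, to z 32 mm. A hard black buffer stands out of the face by 6 to 36 mm towards -y, set anew each time and not reported: feel for it. At home the hanger's origin is 26 to 56 mm before this one.
- tin_a: Round storage tin, 76 mm across, 62 mm tall, loose bystander; origin at the centre of its underside.
- tin_b: Another such tin, loose bystander.
- shaker: Steel cocktail shaker, 86 mm across, 182 mm tall, loose bystander; origin at the centre of its underside.
- cup: White mug, 80 mm across, 75 mm tall, handle at its +y, loose bystander; origin at the centre of its underside.
There are look-alikes about, which are no part of the job. Leave any blue or purple look-alike of the cradle alone.

How it is judged:
By the outcome, as a careful person would: the job done as asked, in the order asked, and still so for the second after the job is handed in, with the robot touching nothing.
It also fails if it takes over 72 s, if anything falls off the work surface, if the arm or the gripper's body presses on something with over 40 N, if the wrist force passes 120 N, or if a joint passes its speed limit or range.

## Working session

There is one attempt and no reset: what is moved stays moved. The work goes in short steps, Python scripts to look and compute and a tool call to move; the robot and the scene stay as the last step left them, time stands still between calls to the robot, and variables do not carry over. Pictures are saved under pics/ and viewed, and the job is handed in when it is done.

Besides the shell and the picture viewer there is one more tool, called after "Emit:" in YAML: its name, and indented under it one key for each argument. step_arm: Moves the arm, as the interface text tells. Its arguments: {"type":"object","properties":{"commands":{"type":"string"},"jaw":{"type":"number"},"grip_force":{"type":"number"}},"required":["commands"]}

```bash
mkdir -p pics; cat > h.py <<'E'
from station import *
import numpy as np, cv2
def save(f,n): cv2.imwrite('pics/'+n+'.png',cv2.cvtColor(f['frame'],cv2.COLOR_RGB2BGR))
def K(f):
    h=f['frame'].shape[0]; fl=h/2/np.tan(np.radians(f['fovy'])/2)
    return fl,f['cx'],f['cy'],f['k1']
E
python3 - <<'E'
from h import *
import pickle
s=get_state();print({k:np.round(v,3) for k,v in s.items()})
for n in ['scene','top','wrist']:
    f=grab_frame(n); save(f,n+'0'); print(n,{k:v for k,v in f.items() if k!='frame'})
    pickle.dump((get_state(),f),open(n+'0.pkl','wb'))
    for o in ['hanger','hanger_grip','cradle','rail','rail_mouth','stop','tin_a','shaker','cup']:
        try: print(o,[(np.round(r['pixel']),round(r['conf'],2)) for r in recognise(f,o)])
        except Exception as e: print(o,e)
E
```

```text
{'t': np.float64(0.0), 'q': array([-0.875,  0.359,  0.011, -0.   , -1.224, -0.288]), 'qd': array([-0.   ,  0.001,  0.001, -0.   , -0.001,  0.001]), 'joint_efforts': array([-0.0000e+00, -5.8270e+01,  2.9305e+01,  6.9970e+00,  7.0000e-03,
       -0.0000e+00]), 'eef_pos': array([ 0.268, -0.619,  0.251]), 'ee_rot': array([ 3.14 , -0.   , -2.734]), 'force': array([-0.697,  0.011, -0.491]), 'moment': array([ 0.044,  0.015, -0.005]), 'width': np.float64(0.088)}
scene {'fovy': 52.8843080088215, 'cx': 255.29544841023605, 'cy': 189.6001269883855, 'k1': -0.11912442711012403, 'rvec': array([ 1.32886314,  2.20465081, -0.95278269]), 'tvec': array([ 0.28201837, -0.21581391,  1.57193422]), 'shot': 1}
hanger [(array([197., 156.]), 0.5)]
hanger_grip [(array([203., 172.]), 0.7), (array([194., 152.]), 0.49)]
cradle [(array([204., 173.]), 0.93), (array([209., 144.]), 0.87), (array([156., 169.]), 0.58)]
rail [(array([296., 215.]), 0.92), (array([195., 153.]), 0.16)]
rail_mouth [(array([298., 214.]), 0.58)]
stop [(array([297., 217.]), 0.7), (array([328., 194.]), 0.52)]
tin_a [(array([214., 263.]), 0.72), (
[... 688 characters left out ...]
ray([263., 110.]), 0.8)]
shaker [(array([130., 109.]), 0.69)]
cup [(array([344., 136.]), 0.97)]
wrist {'fovy': 70.44429582804715, 'cx': 255.13560398564914, 'cy': 186.78204227152492, 'k1': 0.021560888367880414, 'tool_from_camera': array([[-6.68243273e-04, -9.63326717e-01, -2.68330375e-01,
         7.24440705e-02],
       [ 9.99999694e-01, -5.34913251e-04, -5.69994520e-04,
         3.76849294e-04],
       [ 4.05557476e-04, -2.68330674e-01,  9.63326780e-01,
        -1.33372824e-01],
       [ 0.00000000e+00,  0.00000000e+00,  0.00000000e+00,
         1.00000000e+00]]), 'shot': 3}
hanger []
hanger_grip []
cradle [(array([384., 214.]), 0.56)]
rail []
rail_mouth []
stop []
tin_a []
shaker []
cup []
```

```bash
python3 - <<'E'
import cv2
for n,c in [('scene0',(120,100,280,240)),('top0',(150,90,300,200))]:
    im=cv2.imread(f'pics/{n}.png'); 
    x,y,w,h=c; cr=im[y:y+h,x:x+w]; s=800//w; cr=cv2.resize(cr,None,fx=min(s,600//h),fy=min(s,600//h),interpolation=cv2.INTER_CUBIC)
    cv2.imwrite(f'pics/{n}_c.png',cr)
E
```

```text
(no output)
```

View pics/scene0.png

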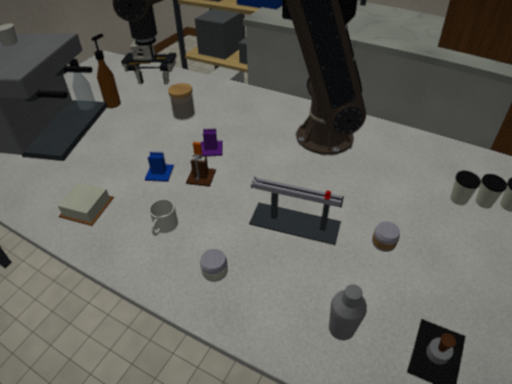

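View pics/top0.png

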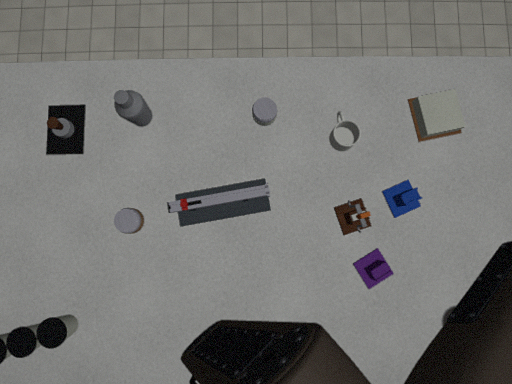

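View pics/scene0_c.png

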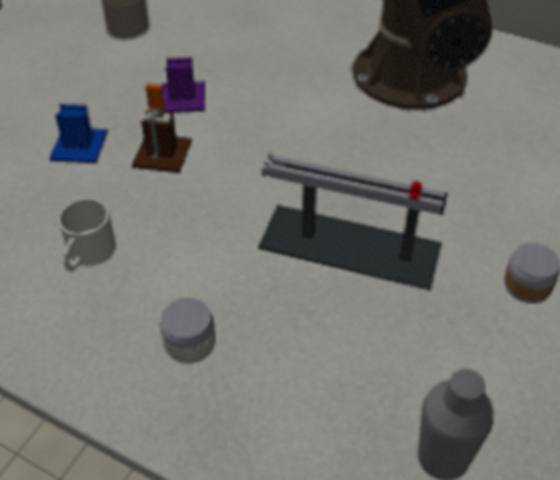

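View pics/top0_c.png

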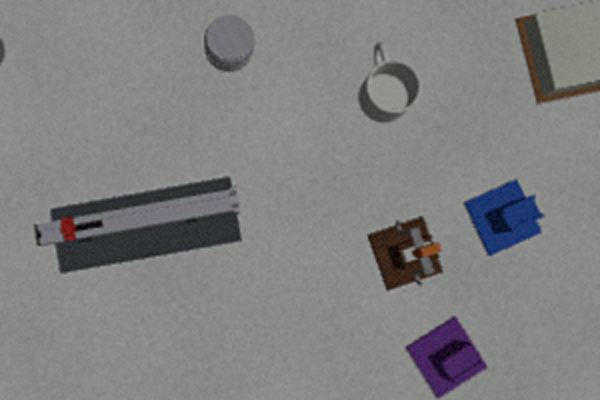

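View pics/wrist0.png

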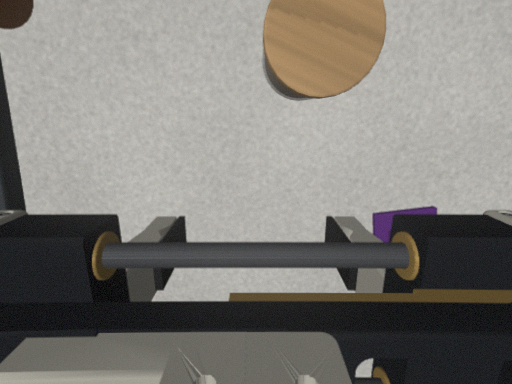

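The hanger with the orange tab stands in the brown cradle, at top (353,216) and scene (202,170). The blue cradle at top (402,199) and the purple one at top (373,268) are empty look-alikes. The rail's open end is at top (270,190), with the red stop at (184,204). Next I'll estimate rough positions.

```bash
cat >> h.py <<'E'
from scipy.optimize import least_squares
def proj(f,P,T=None):
    P=np.atleast_2d(P).astype(float)
    fl,cx,cy,k1=K(f)
    if T is None:
        R=cv2.Rodrigues(np.array(f['rvec']))[0]; C=P@R.T+np.array(f['tvec'])
    else:
        C=(P-T[:3,3])@T[:3,:3]
    u=C[:,:2]/C[:,2:]; r2=(u**2).sum(1,keepdims=True)
    u=u*(1+k1*r2); return u*fl+[cx,cy]
def ray(f,p,T=None):
    fl,cx,cy,k1=K(f); d=(np.array(p,float)-[cx,cy])/fl; u=d.copy()
    for _ in range(20): u=d/(1+k1*(u@u))
    v=np.array([*u,1.])
    if T is None:
        R=cv2.Rodrigues(np.array(f['rvec']))[0]; return -R.T@np.array(f['tvec']), R.T@v
    return T[:3,3],T[:3,:3]@v
def atz(f,p,z,T=None):
    o,d=ray(f,p,T); return o+d*(z-o[2])/d[2]
def tri(obs):
    A=np.zeros((3,3));b=np.zeros(3)
    for o,d in obs:
        d=d/np.linalg.norm(d);M=np.eye(3)-np.outer(d,d);A+=M;b+=M@o
    X=np.linalg.solve(A,b); res=[np.linalg.norm((np.eye(3)-np.outer(d,d)/(d@d))@(X-o)) for o,d in obs]
    return X,res
from scipy.spatial.transform import Rotation as Ro
def Tw(s,f):
    T=np.eye(4);T[:3,:3]=Ro.from_euler('xyz',s['ee_rot']).as_matrix();T[:3,3]=s['eef_pos'];return T@np.array(f['tool_from_camera'])
E
python3 - <<'E'
from h import *
import pickle
sc=pickle.load(open('scene0.pkl','rb'))[1];tp=pickle.load(open('top0.pkl','rb'))[1]
for n,p in dict(cradcorner=[(333,214),(359,199),(371,228),(344,235)],rail=[(265,179),(270,210),(181,226),(176,194)],tin=[(127,222),(263,110)],cup=[(344,136)],sh=[(130,109)]).items():
    for q in p: print(n,q,atz(tp,q,0.005)[:2].round(3))
print('mouth',atz(tp,(270,190),.15),atz(tp,(168,207),.15))
print(tri([ray(tp,(365,215)),ray(sc,(198,147))]))
# segment orange in top & scene
for f,n in((tp,'top'),(sc,'sc')):
    a=f['frame'].astype(int); m=(a[...,0]>120)&(a[...,0]-a[...,2]>70)&(a[...,0]-a[...,1]>40)
    k,l,st,c=cv2.connectedComponentsWithStats(m.astype(np.uint8)); print(n,[(st[i].tolist(),c[i].round(1)) for i in range(1,k) if st[i,4]>8])
E
```

```text
cradcorner (333, 214) [ 0.444 -0.251]
cradcorner (359, 199) [ 0.488 -0.331]
cradcorner (371, 228) [ 0.4   -0.365]
cradcorner (344, 235) [ 0.38  -0.283]
rail (265, 179) [ 0.552 -0.046]
rail (270, 210) [ 0.458 -0.061]
rail (181, 226) [0.411 0.21 ]
rail (176, 194) [0.509 0.226]
tin (127, 222) [0.425 0.376]
tin (263, 110) [ 0.769 -0.042]
cup (344, 136) [ 0.684 -0.292]
sh (130, 109) [0.779 0.376]
mouth [ 0.50405428 -0.05801963  0.15      ] [0.46115406 0.21411632 0.15      ]
(array([ 0.43440583, -0.31015182,  0.135355  ]), [np.float64(0.002645537933920941), np.float64(0.0026455379339209097)])
top [([361, 212, 9, 6, 36], array([365.2, 214.5]))]
sc []
```

```bash
cat >> h.py <<'E'
def plan(tp,ty,n,tr=(np.pi,0)):
    """print n rows from the present (tool-down) pose to TCP tp, yaw ty"""
    s=get_state(); R=Ro.from_euler('xyz',s['ee_rot']); p=np.array(s['eef_pos'])
    G=Ro.from_euler('xyz',[np.pi,0,ty]); rv=(R.inv()*G).as_rotvec()/n; out=[]
    d=(np.array(tp)-p)/n
    for i in range(n):
        out.append(' '.join(f'{v:.1f}' for v in R.inv().apply(d)*1000)+' '+' '.join(f'{v:.4f}' for v in rv)); R=R*Ro.from_rotvec(rv)
    print('at',p.round(4),np.round(s['ee_rot'],4)); print('; '.join(out))
E
python3 -c "
from h import *
plan((.404,-.243,.26),-1.2,9)"
```

```text
at [ 0.2677 -0.6196  0.2516] [ 3.1416 -0.     -2.7338]
-30.5 32.4 -0.9 0.0000 0.0000 -0.1704; -35.6 26.8 -0.9 0.0000 0.0000 -0.1704; -39.6 20.3 -0.9 0.0000 0.0000 -0.1704; -42.5 13.3 -0.9 0.0000 0.0000 -0.1704; -44.1 5.9 -0.9 0.0000 0.0000 -0.1704; -44.5 -1.6 -0.9 0.0000 0.0000 -0.1704; -43.6 -9.1 -0.9 0.0000 0.0000 -0.1704; -41.4 -16.4 -0.9 0.0000 0.0000 -0.1704; -38.0 -23.2 -0.9 0.0000 0.0000 -0.1704
```

Emit:
step_arm:
  commands: "-30 32 -2 0 0 -0.17; -36 27 -2 0 0 -0.17; -40 20 -1 0 0 -0.17; -42 13 -1 0 0 -0.17; -44 6 -1 0 0 -0.17; -44 -2 -1 0 0 -0.17; -44 -9 0 0 0 -0.17; -41 -16 0 0 0 -0.17"

```text
t: 2.5
eef_pos: [0.3899, -0.2849, 0.2599]
ee_rot: [-3.141, -0.0, -1.368]
force: [0.5, 0.2, 0.2]
width: 0.0875
```

Emit:
step_arm:
  commands: "-38 -23 0 0 0 -0.17; 0 0 0 0 0 0; 0 0 0 0 0 0"

```text
t: 2.88
eef_pos: [0.4047, -0.2444, 0.2598]
ee_rot: [-3.141, -0.0, -1.204]
force: [0.2, -0.1, 0.2]
width: 0.0877
```

```bash
python3 - <<'E'
from h import *
import pickle
s=get_state(); f=grab_frame('wrist'); save(f,'w1'); pickle.dump((s,f),open('w1.pkl','wb'))
print(s['t'],s['eef_pos'].round(4),s['ee_rot'].round(3),s['q'].round(3),s['force'].round(2))
for o in ['hanger','hanger_grip','cradle']: print(o,[(np.round(r['pixel']),round(r['conf'],2)) for r in recognise(f,o)])
E
```

```text
2.875 [ 0.4047 -0.2444  0.2598] [-3.141 -0.    -1.204] [-0.126  0.013 -0.403  0.    -1.154  0.492] [ 0.2  -0.06  0.18]
hanger [(array([246., 110.]), 0.83)]
hanger_grip [(array([245., 110.]), 0.69)]
cradle [(array([376., 108.]), 0.96), (array([253.,   8.]), 0.94), (array([259.,  99.]), 0.64)]
```

View pics/w1.png

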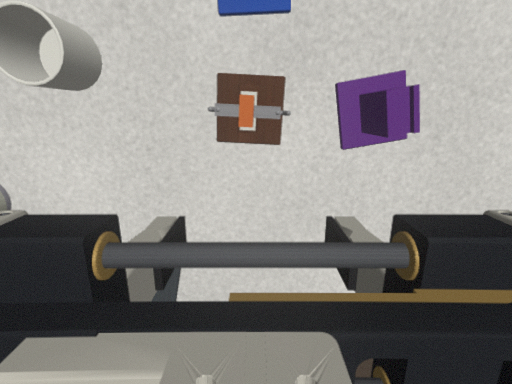

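The brown cradle at (250,108) holds the hanger with the orange tab at (246,111). Blue is at (253,5) and purple at (376,108), both empty, so the brown one is meant. I'll take a second view for height.

Emit:
step_arm:
  commands: "0 -30 0 0 0 0; 0 -30 0 0 0 0; 0 0 0 0 0 0; 0 0 0 0 0 0"

```text
t: 3.58
eef_pos: [0.4607, -0.223, 0.2591]
ee_rot: [3.141, 0.001, -1.204]
force: [-0.9, -0.0, -0.4]
width: 0.0878
```

```bash
python3 - <<'E'
from h import *
import pickle
s=get_state(); f=grab_frame('wrist'); save(f,'w2'); pickle.dump((s,f),open('w2.pkl','wb'))
print(s['t'],s['eef_pos'].round(4),s['ee_rot'].round(3))
obs=[]
for n in ('w1','w2'):
    s,f=pickle.load(open(n+'.pkl','rb')); T=Tw(s,f)
    a=f['frame'].astype(int)[:215]; m=(a[...,0]>130)&(a[...,0]-a[...,2]>90)&(a[...,0]-a[...,1]>60)
    k,l,st,c=cv2.connectedComponentsWithStats(m.astype(np.uint8)); i=1+np.argmax(st[1:,4]); print(n,st[i],c[i])
    ys,xs=np.where(l==i); r=cv2.minAreaRect(np.c_[xs,ys].astype(np.float32)); print(r)
    obs.append(ray(f,c[i],T))
    im=cv2.imread(f'pics/{n}.png')[40:180,150:350]; cv2.imwrite(f'pics/{n}_c.png',cv2.resize(im,None,fx=4,fy=4,interpolation=cv2.INTER_CUBIC))
print(tri(obs))
E
```

```text
3.575 [ 0.4607 -0.223   0.2591] [ 3.141e+00  1.000e-03 -1.204e+00]
w1 [239  95  15  32 431] [245.76566125 110.42691415]
((246.0, 110.5), (31.0, 14.0), 90.0)
w2 [309  95  18  32 454] [317.36123348 110.34361233]
((317.4512023925781, 110.43902587890625), (14.2456693649292, 32.57730484008789), 6.34019136428833)
(array([ 0.43785827, -0.30926406,  0.15609009]), [np.float64(1.0976076071825755e-05), np.float64(1.0976076071912085e-05)])
```

View pics/w1_c.png

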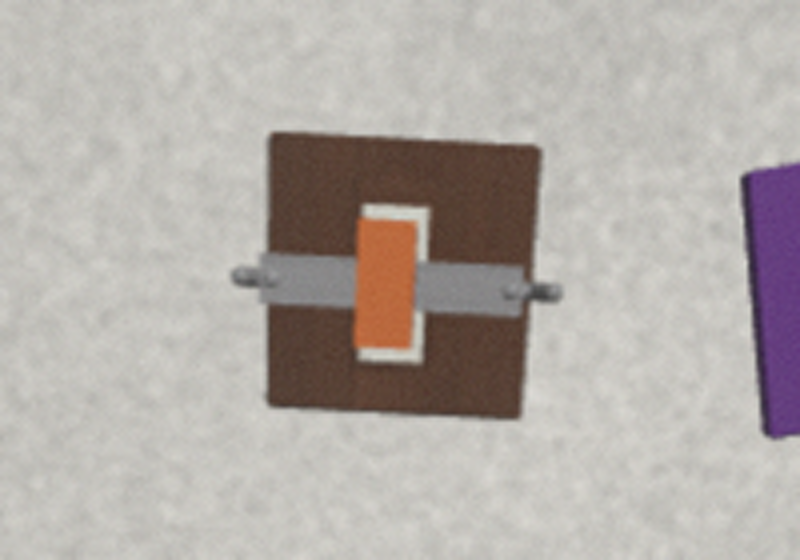

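View pics/w2_c.png

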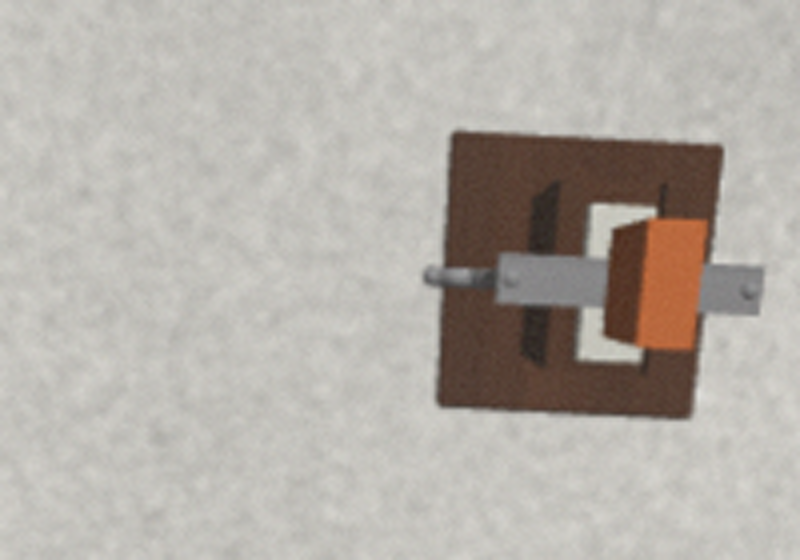

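```bash
python3 - <<'E'
from h import *
import pickle
obs=[]
for n,p in(('w1',(246.4,111)),('w2',(317.9,111.2))):
    s,f=pickle.load(open(n+'.pkl','rb')); obs.append(ray(f,p,Tw(s,f)))
print(tri(obs)); plan((.438,-.309,.26),-1.253,3)
E
```

```text
(array([ 0.43716453, -0.30891469,  0.15596332]), [np.float64(0.00012457887352621466), np.float64(0.00012457887352617666)])
at [ 0.4604 -0.2232  0.2593] [ 3.1410e+00  3.0000e-04 -1.2043e+00]
24.0 17.2 -0.2 0.0002 0.0001 0.0162; 24.3 16.8 -0.2 0.0002 0.0001 0.0162; 24.6 16.4 -0.2 0.0002 0.0001 0.0162
```

Emit:
step_arm:
  commands: "24 17.3 0 0 0 0.016; 24.3 17 0 0 0 0.016; 24.6 16.7 0 0 0 0.016; 0 0 30 0 0 0; 0 0 30 0 0 0; 0 0 0 0 0 0"

```text
t: 4.38
eef_pos: [0.4359, -0.3088, 0.1979]
ee_rot: [3.138, 0.003, -1.253]
force: [0.1, -0.5, -0.0]
width: 0.0877
```

```bash
python3 - <<'E'
from h import *
s=get_state(); f=grab_frame('wrist'); save(f,'w3')
print(s['t'],s['eef_pos'].round(4),s['ee_rot'].round(4),s['force'].round(2)); plan((.4374,-.309,.144),-1.253,3)
E
```

```text
4.375 [ 0.4359 -0.3088  0.1979] [ 3.1383e+00  2.6000e-03 -1.2529e+00] [ 0.1  -0.46 -0.  ]
at [ 0.4371 -0.3092  0.1996] [ 3.1402e+00  5.0000e-04 -1.2522e+00]
-0.0 -0.1 18.5 0.0005 0.0002 0.0003; -0.0 -0.1 18.5 0.0005 0.0002 0.0003; -0.0 -0.1 18.5 0.0005 0.0002 0.0003
```

View pics/w3.png

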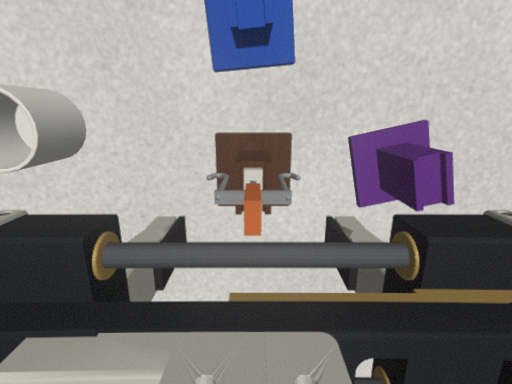

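Emit:
step_arm:
  commands: "0 0 20 0 0 0; 0 0 20 0 0 0; 0 0 15.5 0 0 0; 0 0 0 0 0 0; 0 0 0 0 0 0"

```text
t: 5.05
eef_pos: [0.4384, -0.3092, 0.1451]
ee_rot: [-3.141, -0.001, -1.252]
force: [0.7, -0.7, -0.5]
width: 0.0874
```

Emit:
step_arm:
  commands: "0 0 0 0 0 0; 0 0 0 0 0 0; 0 0 0 0 0 0; 0 0 0 0 0 0; 0 0 0 0 0 0; 0 0 0 0 0 0"
  jaw: 6
  grip_force: 30

```text
t: 5.8
eef_pos: [0.4378, -0.309, 0.144]
ee_rot: [3.142, 0.0, -1.252]
force: [-0.2, -0.5, 0.2]
width: 0.0334
```

Emit:
step_arm:
  commands: "0 0 0 0 0 0; 0 0 0 0 0 0; 0 0 0 0 0 0; 0 0 0 0 0 0; 0 0 0 0 0 0"

```text
t: 6.42
eef_pos: [0.4378, -0.309, 0.144]
ee_rot: [-3.142, -0.0, -1.252]
force: [0.3, 0.3, -0.5]
width: 0.0117
```

Emit:
step_arm:
  commands: "0 0 -8 0 0 0; 0 0 -14 0 0 0; 0 0 -20 0 0 0; 0 0 -30 0 0 0; 0 0 -40 0 0 0; 0 0 -44 0 0 0; 0 0 0 0 0 0"

```text
t: 7.3
eef_pos: [0.4392, -0.3098, 0.3051]
ee_rot: [-3.135, -0.005, -1.251]
force: [0.2, 1.0, -2.9]
width: 0.0119
```

```bash
python3 - <<'E'
from h import *
s=get_state(); f=grab_frame('wrist'); save(f,'w4')
print(s['t'],s['eef_pos'].round(4),s['ee_rot'].round(4),s['force'].round(2),s['width']); plan((.493,.005,.305),-1.406,8)
E
```

```text
7.3 [ 0.4392 -0.3098  0.3051] [-3.1355 -0.0053 -1.2515] [ 0.17  0.98 -2.95] 0.011941142149038284
at [ 0.4383 -0.3092  0.3026] [-3.1378e+00 -2.4000e-03 -1.2518e+00]
-35.1 -18.8 -0.3 -0.0005 -0.0003 0.0193; -35.5 -18.1 -0.3 -0.0005 -0.0003 0.0193; -35.8 -17.4 -0.3 -0.0005 -0.0003 0.0193; -36.2 -16.7 -0.3 -0.0005 -0.0003 0.0193; -36.5 -16.0 -0.3 -0.0005 -0.0003 0.0193; -36.8 -15.3 -0.3 -0.0005 -0.0003 0.0193; -37.1 -14.6 -0.3 -0.0005 -0.0003 0.0193; -37.4 -13.9 -0.3 -0.0005 -0.0003 0.0193
```

View pics/w4.png

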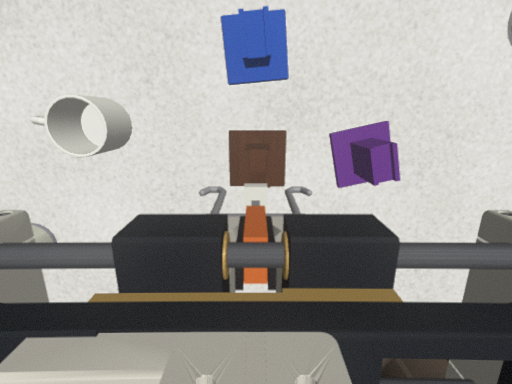

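The hanger is held level and square, with the white shoe at (256,187), and the brown cradle at (257,158) is now empty. Next I'll look at the rail mouth.

Emit:
step_arm:
  commands: "-35 -19 0 0 0 0.02; -35.5 -18 0 0 0 0.02; -36 -17.5 0 0 0 0.019; -36 -17 0 0 0 0.019; -36.5 -16 0 0 0 0.019; -37 -15 0 0 0 0.019; -37 -14.5 0 0 0 0.019; -37 -14 0 0 0 0.019"

```text
t: 8.35
eef_pos: [0.4921, 0.006, 0.2993]
ee_rot: [3.14, 0.0, -1.406]
force: [1.5, -0.4, -1.5]
width: 0.012
```

Emit:
step_arm:
  commands: "0 0 0 0 0 0; 0 0 0 0 0 0; 0 0 0 0 0 0; 0 0 0 0 0 0"

```text
t: 8.85
eef_pos: [0.4925, 0.0041, 0.3]
ee_rot: [3.141, -0.0, -1.407]
force: [-0.1, 0.4, -1.3]
width: 0.0115
```

```bash
python3 - <<'E'
from h import *
import pickle
s=get_state(); f=grab_frame('wrist'); save(f,'w5'); pickle.dump((s,f),open('w5.pkl','wb'))
print(s['t'],s['eef_pos'].round(4),s['ee_rot'].round(4),s['force'].round(2),s['width'])
for o in ['rail','rail_mouth','stop']: print(o,[(np.round(r['pixel']),round(r['conf'],2)) for r in recognise(f,o)])
im=cv2.imread('pics/w5.png')[30:230,130:380]; cv2.imwrite('pics/w5_c.png',cv2.resize(im,None,fx=3,fy=3,interpolation=cv2.INTER_CUBIC))
E
```

```text
8.85 [0.4925 0.0041 0.3   ] [ 3.1414 -0.     -1.4068] [-0.14  0.37 -1.31] 0.011533045475757541
rail [(array([250., 162.]), 0.89)]
rail_mouth [(array([252., 159.]), 0.83)]
stop [(array([256., 290.]), 0.41)]
```

View pics/w5.png

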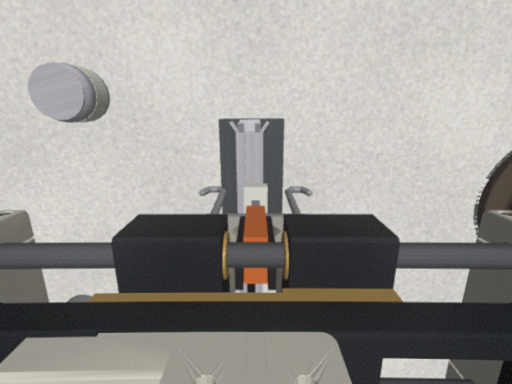

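View pics/w5_c.png

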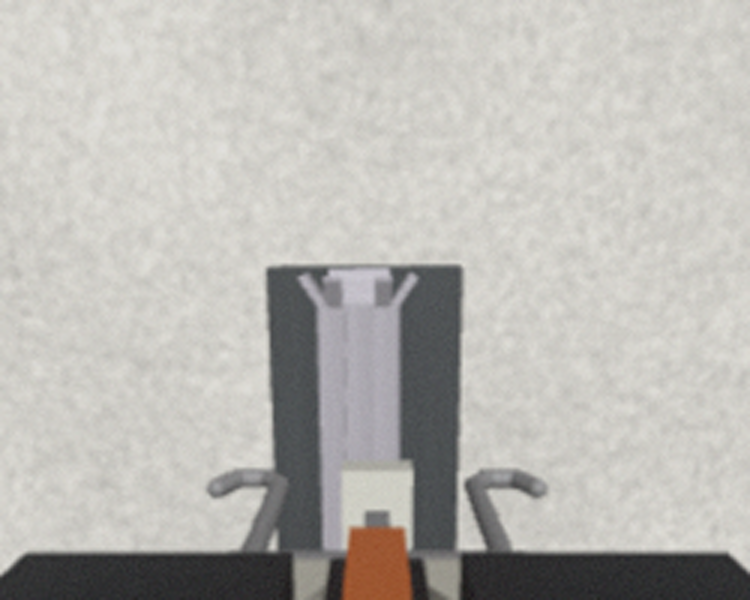

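Emit:
step_arm:
  commands: "0 25 0 0 0 0; 0 25 0 0 0 0; 0 0 0 0 0 0; 0 0 0 0 0 0; 0 0 0 0 0 0"

```text
t: 9.68
eef_pos: [0.4439, -0.0033, 0.3]
ee_rot: [3.142, -0.0, -1.406]
force: [-0.0, 0.0, -1.6]
width: 0.0116
```

```bash
python3 - <<'E'
from h import *
import pickle
s=get_state(); f=grab_frame('wrist'); save(f,'w6'); pickle.dump((s,f),open('w6.pkl','wb'))
print(s['t'],s['eef_pos'].round(4),s['ee_rot'].round(4),s['force'].round(2),s['width'])
im=cv2.imread('pics/w6.png')[100:220,130:290]; cv2.imwrite('pics/w6_c.png',cv2.resize(im,None,fx=5,fy=5,interpolation=cv2.INTER_CUBIC))
im=cv2.imread('pics/w5.png')[100:220,180:340]; cv2.imwrite('pics/w5_d.png',cv2.resize(im,None,fx=5,fy=5,interpolation=cv2.INTER_CUBIC))
im=cv2.imread('pics/top0.png')[160:240,150:290]; cv2.imwrite('pics/top_d.png',cv2.resize(im,None,fx=5,fy=5,interpolation=cv2.INTER_CUBIC))
E
```

```text
9.675 [ 0.4439 -0.0033  0.3   ] [ 3.1415e+00 -1.0000e-04 -1.4059e+00] [-0.01  0.02 -1.61] 0.011610147302019607
```

View pics/w6_c.png

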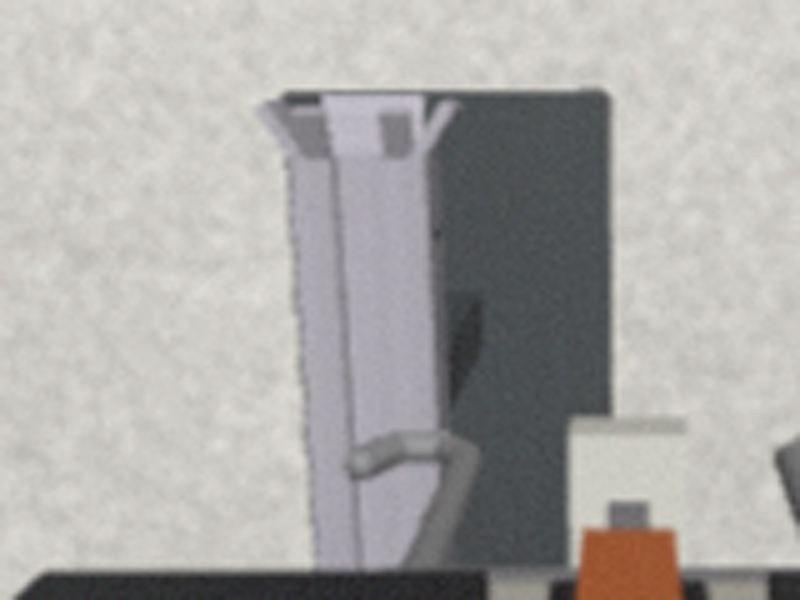

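View pics/w5_d.png

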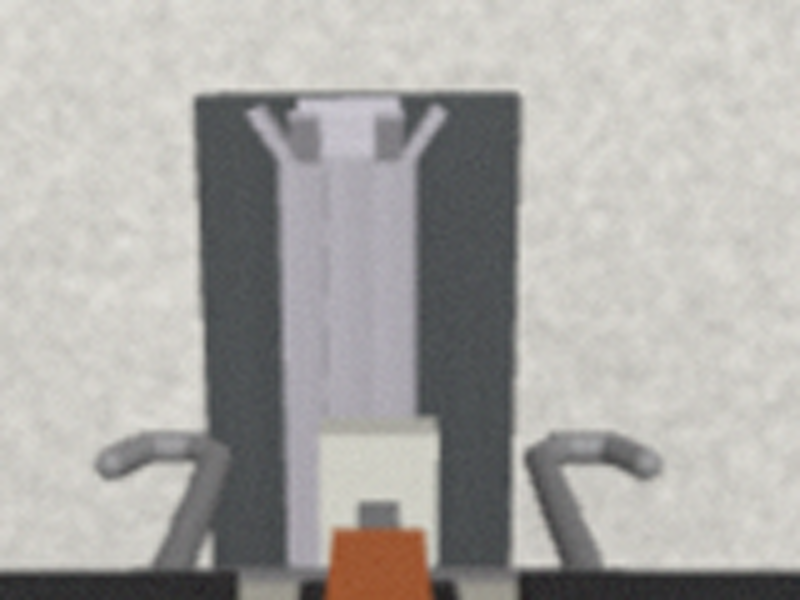

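View pics/top_d.png

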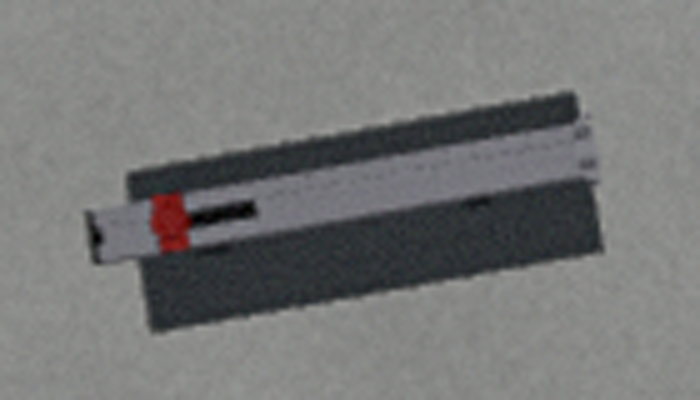

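```bash
cat > fit.py <<'E'
from h import *
import pickle
D={n:pickle.load(open(n+'.pkl','rb')) for n in('w5','w6')}
TT={n:Tw(*D[n]) for n in D}
pts=[('w5',14,(236.2,131.6)),('w5',-14,(263,131.6)),('w6',14,(188,131.2)),('w6',-14,(215.6,131.2))]
lin=[('w5',14,(237.6,208)),('w5',-14,(263.2,180)),('w6',14,(193,212))]
def res(v):
    x,y,z,a=v; ex=np.array([np.cos(a),np.sin(a),0]); ey=np.array([-np.sin(a),np.cos(a),0]); m=np.array([x,y,z]); r=[]
    for n,o,p in pts: r+=list(proj(D[n][1],m+ex*o/1000,TT[n])[0]-p)
    for n,o,p in lin:
        q=proj(D[n][1],np.array([m+ex*o/1000+ey*t for t in(.02,.1)]),TT[n]); d=q[1]-q[0]; d/=np.linalg.norm(d); e=np.array(p)-q[0]; r.append(e[0]*d[1]-e[1]*d[0])
    return r
s=least_squares(res,[.5,-.055,.15,.165]); print(s.x.round(4),np.round(s.fun,2))
tp=pickle.load(open('top0.pkl','rb'))[1]
c=lambda x,y:(150+x/5,160+y/5)
print('top: tail', atz(tp,c(93,236),.15),'mouth',atz(tp,c(586,152),.15),'buf tip',atz(tp,c(258,208),.14),'red', atz(tp,c(188,215),.15),atz(tp,c(155,222),.15))
E
python3 fit.py
```

```text
[ 0.5061 -0.0459  0.1495  0.1633] [-0.13  0.15  0.4   0.15 -0.01 -0.18 -0.19 -0.11  0.11  0.2  -0.23]
top: tail [0.46060728 0.2124992  0.15      ] mouth [ 0.50305592 -0.05055692  0.15      ] buf tip [0.4754819  0.12590547 0.14      ] red [0.4713748  0.16171219 0.15      ] [0.46779343 0.17934652 0.15      ]
```

```bash
python3 -c "
from h import *
plan((.518,-.118,.30),-1.4075,4)"
```

```text
at [ 0.4438 -0.0033  0.2999] [ 3.1412e+00 -1.0000e-04 -1.4059e+00]
31.3 -13.6 -0.0 0.0001 -0.0000 0.0004; 31.3 -13.6 -0.0 0.0001 -0.0000 0.0004; 31.3 -13.6 -0.0 0.0001 -0.0000 0.0004; 31.3 -13.6 -0.0 0.0001 -0.0000 0.0004
```

Emit:
step_arm:
  commands: "31.3 -13.6 0 0 0 0.0005; 31.3 -13.6 0 0 0 0.0005; 31.3 -13.6 0 0 0 0.0005; 31.3 -13.6 0 0 0 0; 0 0 35 0 0 0; 0 0 35 0 0 0; 0 0 31 0 0 0; 0 0 0 0 0 0"

```text
t: 10.72
eef_pos: [0.5162, -0.1182, 0.1966]
ee_rot: [3.136, 0.0, -1.408]
force: [-0.3, -0.7, -1.0]
width: 0.0116
```

Emit:
step_arm:
  commands: "0 0 0 0 0 0; 0 0 0 0 0 0"

```text
t: 10.98
eef_pos: [0.5185, -0.118, 0.2006]
ee_rot: [-3.139, -0.0, -1.407]
force: [0.2, 0.2, -1.9]
width: 0.012
```

```bash
cat >> h.py <<'E'
M=np.array([.5061,-.0459,.1335]);A=.1633
EX=np.array([np.cos(A),np.sin(A),0]);EY=np.array([-np.sin(A),np.cos(A),0])
def st():
    s=get_state(); o=np.array(s['eef_pos'])-[0,0,.064]; d=o-M
    print('t',round(float(s['t']),2),'hanger rel mouth x,y,z mm',np.round([d@EX*1e3,d@EY*1e3,d[2]*1e3],2),'rot',s['ee_rot'].round(4),'F rail x,y,z',np.round([s['force']@EX,s['force']@EY,s['force'][2]],2),'M',s['moment'].round(2),'w',round(float(s['width'])*1e3,2))
    return s
E
python3 - <<'E'
from h import *
import pickle
s=st(); f=grab_frame('wrist'); save(f,'w7'); g=grab_frame('scene');save(g,'s7'); h=grab_frame('top');save(h,'t7')
pickle.dump((s,f,g,h),open('7.pkl','wb'))
a=cv2.imread('pics/s7.png')[130:250,220:370];b=cv2.imread('pics/t7.png')[160:240,160:300]
cv2.imwrite('pics/s7_c.png',cv2.resize(a,None,fx=5,fy=5,interpolation=cv2.INTER_CUBIC));cv2.imwrite('pics/t7_c.png',cv2.resize(b,None,fx=5,fy=5,interpolation=cv2.INTER_CUBIC))
plan(M+EY*-.045+[0,0,.0653],-1.4075,3)
E
```

```text
t 10.97 hanger rel mouth x,y,z mm [  0.55 -73.15   3.08] rot [-3.1391e+00 -4.0000e-04 -1.4070e+00] F rail x,y,z [ 0.21  0.16 -1.86] M [0.01 0.15 0.02] w 11.99
at [ 0.518 -0.118  0.2  ] [-3.1399e+00 -1.0000e-04 -1.4072e+00]
-9.4 -0.0 0.4 -0.0006 -0.0000 0.0001; -9.4 0.0 0.4 -0.0006 -0.0000 0.0001; -9.4 0.0 0.4 -0.0006 -0.0000 0.0001
```

View pics/w7.png

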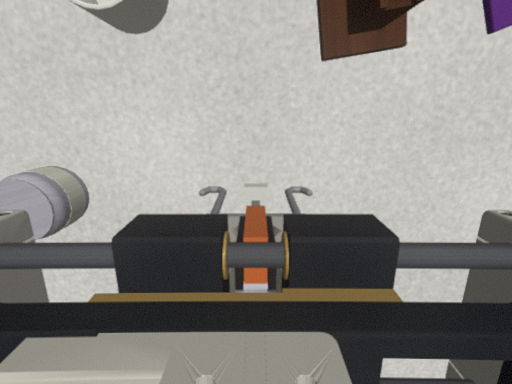

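View pics/s7_c.png

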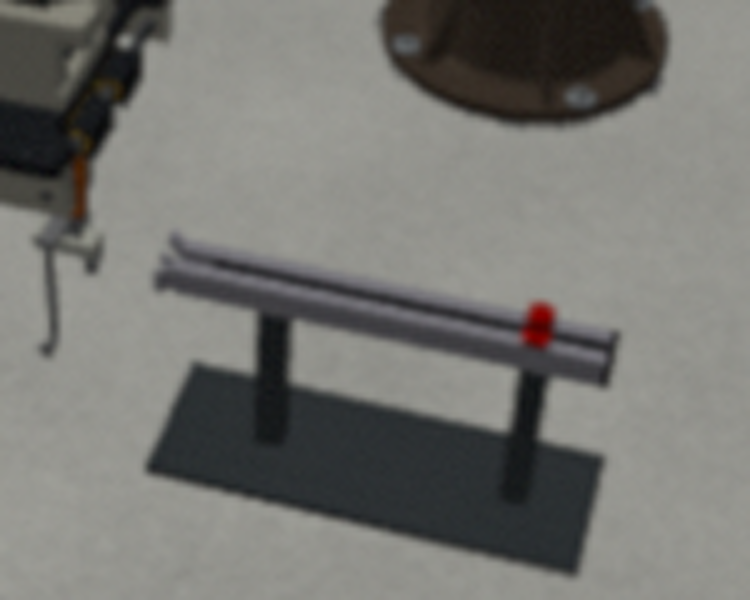

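View pics/t7_c.png

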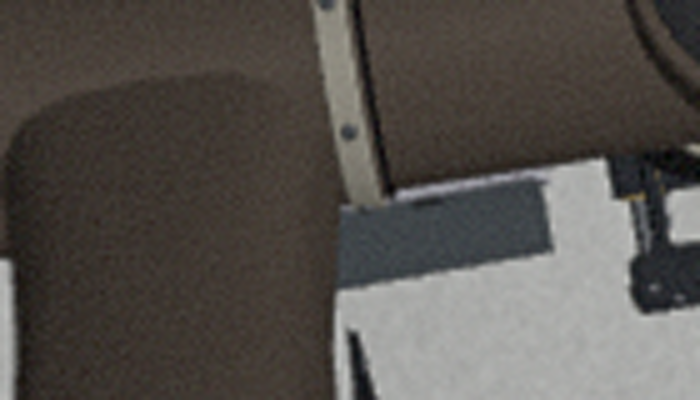

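Emit:
step_arm:
  commands: "-9.4 0 0.4 0 0 0; -9.4 0 0.4 0 0 0; -9.4 0 0.4 0 0 0; 0 0 0 0 0 0; 0 0 0 0 0 0"

```text
t: 11.75
eef_pos: [0.513, -0.09, 0.1979]
ee_rot: [-3.142, -0.0, -1.407]
force: [0.5, 0.1, -1.9]
width: 0.0114
```

```bash
python3 -c "
from h import *
st()"
```

```text
t 11.75 hanger rel mouth x,y,z mm [ -0.37 -44.68   0.4 ] rot [-3.1416e+00 -1.0000e-04 -1.4068e+00] F rail x,y,z [ 0.53  0.02 -1.86] M [ 0.03  0.09 -0.02] w 11.42
```

Emit:
step_arm:
  commands: "-4 0 0 0 0 0; -4 0 0 0 0 0; -4 0 0 0 0 0; -3 0 0 0 0 0; -3 0 0 0 0 0"

```text
t: 12.38
eef_pos: [0.51, -0.0722, 0.1979]
ee_rot: [-3.142, 0.0, -1.407]
force: [0.8, -0.6, -1.6]
width: 0.0119
```

```bash
python3 -c "
from h import *
st()"
```

```text
t 12.38 hanger rel mouth x,y,z mm [ -0.45 -26.63   0.37] rot [-3.1416  0.     -1.4073] F rail x,y,z [ 0.65 -0.77 -1.61] M [0.02 0.06 0.  ] w 11.86
```

Emit:
step_arm:
  commands: "-3 -0.5 -0.8 0 0 0; -3 0 0 0 0 0; -3 0 0 0 0 0; -3 0 0 0 0 0"

```text
t: 12.88
eef_pos: [0.5085, -0.0603, 0.1986]
ee_rot: [3.142, 0.0, -1.407]
force: [-0.0, 0.3, -1.9]
width: 0.0119
```

```bash
python3 -c "
from h import *
st()"
```

```text
t 12.88 hanger rel mouth x,y,z mm [  0.03 -14.63   1.14] rot [ 3.1416  0.     -1.4073] F rail x,y,z [ 0.01  0.26 -1.9 ] M [-0.01  0.13 -0.04] w 11.88
```

Emit:
step_arm:
  commands: "-3 0 0 0 0 0; -3 0 0 0 0 0; -3 0 0 0 0 0; -3 0 0 0 0 0"

```text
t: 13.38
eef_pos: [0.5066, -0.0485, 0.1987]
ee_rot: [-3.142, 0.0, -1.407]
force: [0.3, -0.0, -1.5]
width: 0.0119
```

```bash
python3 -c "
from h import *
st()"
```

```text
t 13.38 hanger rel mouth x,y,z mm [ 0.06 -2.62  1.17] rot [-3.1416  0.     -1.4073] F rail x,y,z [ 0.27 -0.05 -1.52] M [0.02 0.1  0.01] w 11.85
```

Emit:
step_arm:
  commands: "-3 0 0 0 0 0; -3 0 0 0 0 0; -3 0 0 0 0 0; -3 0 0 0 0 0"

```text
t: 13.88
eef_pos: [0.5059, -0.037, 0.1994]
ee_rot: [-3.139, -0.001, -1.407]
force: [6.0, -4.8, -1.1]
width: 0.0119
```

```bash
python3 -c "
from h import *
st(); g=grab_frame('scene');save(g,'s8')
a=cv2.imread('pics/s8.png')[110:230,220:370]
cv2.imwrite('pics/s8_c.png',cv2.resize(a,None,fx=5,fy=5,interpolation=cv2.INTER_CUBIC))"
```

```text
t 13.88 hanger rel mouth x,y,z mm [1.24 8.82 1.86] rot [-3.1391e+00 -1.1000e-03 -1.4069e+00] F rail x,y,z [ 5.14 -5.69 -1.12] M [-1.92 -2.02 -0.08] w 11.89
```

View pics/s8_c.png

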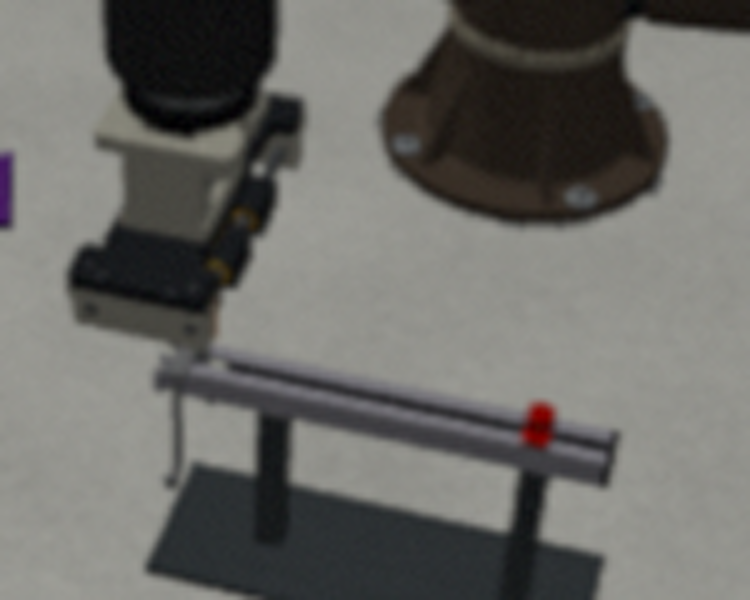

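Emit:
step_arm:
  commands: "-2 -0.4 0 0 0 0; -2 -0.4 0 0 0 0; -2 0 0 0 0 0; -2 0 0 0 0 0"

```text
t: 14.42
eef_pos: [0.5049, -0.0286, 0.199]
ee_rot: [-3.14, -0.0, -1.407]
force: [5.0, -1.8, -1.2]
width: 0.0118
```

```bash
python3 -c "
from h import *
st()"
```

```text
t 14.43 hanger rel mouth x,y,z mm [ 1.6  17.25  1.52] rot [-3.1400e+00 -2.0000e-04 -1.4071e+00] F rail x,y,z [ 4.59 -2.63 -1.2 ] M [-0.83 -1.89 -0.09] w 11.8
```

Emit:
step_arm:
  commands: "-3 0 0 0 0 0; -3 0 0 0 0 0; -3 0 0 0 0 0; -3 0 0 0 0 0"

```text
t: 14.92
eef_pos: [0.5029, -0.0168, 0.199]
ee_rot: [-3.14, -0.0, -1.407]
force: [5.0, -3.4, -0.8]
width: 0.012
```

```bash
python3 -c "
from h import *
st()"
```

```text
t 14.93 hanger rel mouth x,y,z mm [ 1.59 29.27  1.54] rot [-3.140e+00 -2.000e-04 -1.407e+00] F rail x,y,z [ 4.38 -4.2  -0.83] M [-0.79 -1.93  0.  ] w 12.02
```

Emit:
step_arm:
  commands: "-3 0 0 0 0 0; -3 0 0 0 0 0; -3 0 0 0 0 0; -3 0 0 0 0 0; -3 0 0 0 0 0; -3 0 0 0 0 0; -3 0 0 0 0 0; -3 0 0 0 0 0"

```text
t: 15.92
eef_pos: [0.499, 0.0069, 0.199]
ee_rot: [-3.14, -0.0, -1.407]
force: [3.9, -0.9, -0.6]
width: 0.0121
```

```bash
python3 -c "
from h import *
st()"
```

```text
t 15.93 hanger rel mouth x,y,z mm [ 1.55 53.29  1.55] rot [-3.1401e+00 -2.0000e-04 -1.4068e+00] F rail x,y,z [ 3.74 -1.56 -0.61] M [-0.81 -1.86  0.05] w 12.11
```

Emit:
step_arm:
  commands: "-3 0 0 0 0 0; -3 0 0 0 0 0; -3 0 0 0 0 0; -3 0 0 0 0 0; -3 0 0 0 0 0; -3 0 0 0 0 0; -3 0 0 0 0 0; -3 0 0 0 0 0"

```text
t: 16.92
eef_pos: [0.495, 0.0306, 0.199]
ee_rot: [-3.14, -0.0, -1.407]
force: [4.9, -2.7, -1.8]
width: 0.012
```

```bash
python3 -c "
from h import *
st()"
```

```text
t 16.93 hanger rel mouth x,y,z mm [ 1.44 77.27  1.51] rot [-3.1403e+00 -2.0000e-04 -1.4068e+00] F rail x,y,z [ 4.44 -3.42 -1.76] M [-0.76 -1.87  0.09] w 11.98
```

Emit:
step_arm:
  commands: "-3 0 0 0 0 0; -3 0 0 0 0 0; -3 0 0 0 0 0; -3 0 0 0 0 0; -3 0 0 0 0 0; -3 0 0 0 0 0; -3 0 0 0 0 0; -3 0 0 0 0 0"

```text
t: 17.92
eef_pos: [0.491, 0.0542, 0.199]
ee_rot: [-3.141, -0.0, -1.407]
force: [4.4, -2.4, -1.4]
width: 0.0116
```

```bash
python3 -c "
from h import *
st(); g=grab_frame('scene');save(g,'s9')
a=cv2.imread('pics/s9.png')[110:230,220:370]
cv2.imwrite('pics/s9_c.png',cv2.resize(a,None,fx=5,fy=5,interpolation=cv2.INTER_CUBIC))"
```

```text
t 17.93 hanger rel mouth x,y,z mm [  1.34 101.23   1.46] rot [-3.1405e+00 -3.0000e-04 -1.4069e+00] F rail x,y,z [ 4.   -3.07 -1.4 ] M [-0.76 -1.88  0.12] w 11.6
```

View pics/s9_c.png

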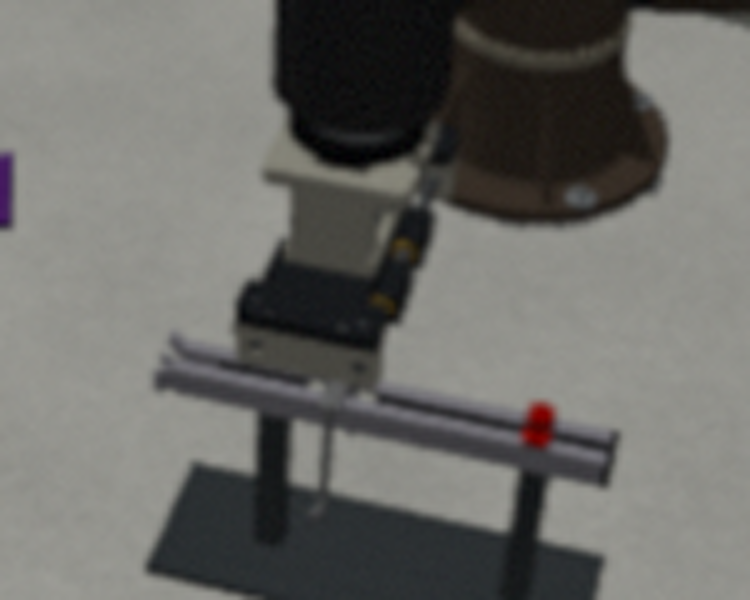

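Emit:
step_arm:
  commands: "-2 0 0 0 0 0; -2 0 0 0 0 0; -2 0 0 0 0 0; -2 0 0 0 0 0; -2 0 0 0 0 0; -2 0 0 0 0 0; -2 0 0 0 0 0; -2 0 0 0 0 0"

```text
t: 18.98
eef_pos: [0.4882, 0.0698, 0.1989]
ee_rot: [-3.141, -0.0, -1.407]
force: [4.0, -2.5, -2.7]
width: 0.0122
```

Emit:
step_arm:
  commands: "-2 0 0 0 0 0; -2 0 0 0 0 0; -2 0 0 0 0 0; -2 0 0 0 0 0; -2 0 0 0 0 0; -2 0 0 0 0 0; -2 0 0 0 0 0; -2 0 0 0 0 0"

```text
t: 19.98
eef_pos: [0.4855, 0.0856, 0.1988]
ee_rot: [-3.141, -0.0, -1.407]
force: [5.7, -1.5, -1.6]
width: 0.012
```

```bash
python3 -c "
from h import *
st()"
```

```text
t 19.98 hanger rel mouth x,y,z mm [  1.1  133.07   1.32] rot [-3.141e+00 -3.000e-04 -1.407e+00] F rail x,y,z [ 5.37 -2.38 -1.58] M [-0.88 -1.86  0.04] w 11.95
```

Emit:
step_arm:
  commands: "-1 0 0 0 0 0; -1 0 0 0 0 0; -1 0 0 0 0 0; -1 0 0 0 0 0; -1 0 0 0 0 0; -1 0 0 0 0 0; -1 0 0 0 0 0; -1 0 0 0 0 0"

```text
t: 20.98
eef_pos: [0.4843, 0.0934, 0.1989]
ee_rot: [-3.141, -0.0, -1.407]
force: [5.4, -1.6, -1.7]
width: 0.0113
```

```bash
python3 -c "
from h import *
st()"
```

```text
t 20.98 hanger rel mouth x,y,z mm [  1.1  141.02   1.36] rot [-3.141e+00 -4.000e-04 -1.407e+00] F rail x,y,z [ 5.04 -2.44 -1.71] M [-0.83 -1.92  0.12] w 11.25
```

Emit:
step_arm:
  commands: "-1 0 0 0 0 0; -1 0 0 0 0 0; -1 0 0 0 0 0; -1 0 0 0 0 0"

```text
t: 21.48
eef_pos: [0.4836, 0.0974, 0.1988]
ee_rot: [-3.141, -0.0, -1.407]
force: [5.8, -2.0, -1.8]
width: 0.012
```

Emit:
step_arm:
  commands: "-1 0 0 0 0 0; -1 0 0 0 0 0; -1 0 0 0 0 0"

```text
t: 21.85
eef_pos: [0.4831, 0.1004, 0.1988]
ee_rot: [-3.141, -0.0, -1.407]
force: [5.5, -2.4, -1.5]
width: 0.012
```

```bash
python3 -c "
from h import *
st()"
```

```text
t 21.85 hanger rel mouth x,y,z mm [  1.07 148.05   1.33] rot [-3.1411e+00 -3.0000e-04 -1.4070e+00] F rail x,y,z [ 5.04 -3.3  -1.51] M [-0.86 -1.91  0.02] w 11.96
```

Emit:
step_arm:
  commands: "-1 0 0 0 0 0; -1 0 0 0 0 0"

```text
t: 22.1
eef_pos: [0.4828, 0.1023, 0.1988]
ee_rot: [-3.141, -0.0, -1.407]
force: [5.3, -2.4, -1.7]
width: 0.012
```

Emit:
step_arm:
  commands: "-1 0 0 0 0 0; -1 0 0 0 0 0"

```text
t: 22.35
eef_pos: [0.4824, 0.1042, 0.1988]
ee_rot: [-3.141, -0.0, -1.407]
force: [5.3, -2.1, -2.7]
width: 0.012
```

```bash
python3 -c "
from h import *
st()"
```

```text
t 22.35 hanger rel mouth x,y,z mm [  1.07 151.99   1.35] rot [-3.1411e+00 -4.0000e-04 -1.4071e+00] F rail x,y,z [ 4.88 -2.95 -2.67] M [-0.78 -1.9   0.11] w 12.03
```

Emit:
step_arm:
  commands: "-1 0 0 0 0 0; -1 0 0 0 0 0"

```text
t: 22.6
eef_pos: [0.4821, 0.1062, 0.1988]
ee_rot: [-3.141, -0.0, -1.407]
force: [4.6, -1.8, -1.5]
width: 0.0116
```

Emit:
step_arm:
  commands: "-1 0 0 0 0 0; -1 0 0 0 0 0"

```text
t: 22.85
eef_pos: [0.4817, 0.1082, 0.1988]
ee_rot: [-3.141, -0.0, -1.407]
force: [4.9, -4.5, -1.8]
width: 0.012
```

Emit:
step_arm:
  commands: "-1 0 0 0 0 0; -1 0 0 0 0 0"

```text
t: 23.1
eef_pos: [0.4816, 0.1089, 0.199]
ee_rot: [3.142, -0.003, -1.407]
force: [7.7, -8.9, -0.5]
width: 0.0121
```

```bash
python3 -c "
from h import *
st()"
```

```text
t 23.1 hanger rel mouth x,y,z mm [  0.98 156.72   1.45] rot [ 3.1416e+00 -2.8000e-03 -1.4068e+00] F rail x,y,z [  6.15 -10.02  -0.5 ] M [-3.73 -3.    0.07] w 12.09
```

Emit:
step_arm:
  commands: "-0.1 0 0 0 0 0"

```text
t: 23.22
eef_pos: [0.4816, 0.1089, 0.199]
ee_rot: [-3.142, -0.003, -1.407]
force: [7.0, -8.1, -1.9]
width: 0.0117
```

```bash
python3 -c "
from h import *
st()"
```

```text
t 23.23 hanger rel mouth x,y,z mm [  1.01 156.77   1.48] rot [-3.1416e+00 -2.9000e-03 -1.4068e+00] F rail x,y,z [ 5.61 -9.11 -1.86] M [-3.5  -3.    0.05] w 11.67
```

Emit:
step_arm:
  commands: "-0.3 0 0 0 0 0; 0 0 0 0 0 0"

```text
t: 23.48
eef_pos: [0.4816, 0.1091, 0.199]
ee_rot: [-3.142, -0.003, -1.407]
force: [7.9, -10.1, -1.4]
width: 0.0118
```

```bash
python3 -c "
from h import *
st()"
```

```text
t 23.48 hanger rel mouth x,y,z mm [  1.   156.89   1.52] rot [-3.1415e+00 -3.0000e-03 -1.4069e+00] F rail x,y,z [  6.13 -11.24  -1.4 ] M [-3.63 -3.07  0.06] w 11.81
```

Emit:
step_arm:
  commands: "0 0 0 0 0 0; 0 0 0 0 0 0"

```text
t: 23.72
eef_pos: [0.4816, 0.1091, 0.199]
ee_rot: [-3.142, -0.003, -1.407]
force: [6.8, -8.5, -2.2]
width: 0.0121
```

```bash
python3 -c "
from h import *
st()"
```

```text
t 23.73 hanger rel mouth x,y,z mm [  0.99 156.89   1.52] rot [-3.1416e+00 -3.0000e-03 -1.4070e+00] F rail x,y,z [ 5.35 -9.45 -2.21] M [-3.63 -3.05  0.08] w 12.11
```

Emit:
step_arm:
  commands: "-0.4 0 0 0 0 0; 0 0 0 0 0 0; 0 0 0 0 0 0"

```text
t: 24.1
eef_pos: [0.4815, 0.1094, 0.1991]
ee_rot: [-3.142, -0.003, -1.407]
force: [7.6, -9.5, -0.7]
width: 0.0113
```

```bash
python3 -c "
from h import *
st()"
```

```text
t 24.1 hanger rel mouth x,y,z mm [  1.   157.24   1.59] rot [-3.1415e+00 -3.1000e-03 -1.4070e+00] F rail x,y,z [  5.91 -10.58  -0.74] M [-3.77 -3.01  0.09] w 11.28
```

Emit:
step_arm:
  commands: "0 0 0 0 0 0; 0 0 0 0 0 0; 0 0 0 0 0 0"

```text
t: 24.48
eef_pos: [0.4816, 0.1094, 0.1991]
ee_rot: [-3.141, -0.003, -1.407]
force: [7.4, -9.8, -0.1]
width: 0.012
```

```bash
python3 -c "
from h import *
st()"
```

```text
t 24.48 hanger rel mouth x,y,z mm [  1.03 157.25   1.61] rot [-3.1415e+00 -3.1000e-03 -1.4069e+00] F rail x,y,z [  5.67 -10.88  -0.07] M [-3.73 -2.96  0.03] w 11.99
```

```bash
python3 -c "
from h import *
f=grab_frame('wrist');save(f,'w10')
g=grab_frame('scene');save(g,'s10')
a=cv2.imread('pics/s10.png')[150:230,270:370]
b=cv2.imread('pics/w10.png')[150:300,180:340]
cv2.imwrite('pics/c10.png',np.hstack([cv2.resize(a,(500,400),interpolation=cv2.INTER_CUBIC),cv2.resize(b,(300,400))]))
st()"
```

```text
t 24.57 hanger rel mouth x,y,z mm [  1.02 157.22   1.62] rot [-3.1415e+00 -3.1000e-03 -1.4069e+00] F rail x,y,z [  5.48 -10.55  -0.2 ] M [-3.71 -3.03  0.09] w 11.85
```

View pics/c10.png

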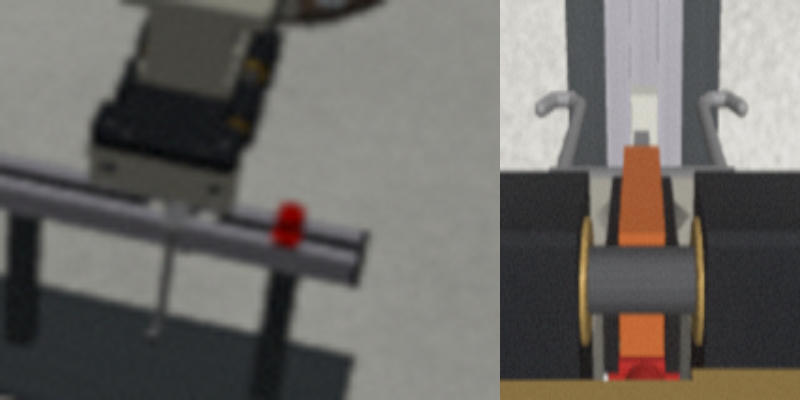

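Emit:
step_arm:
  commands: "-0.2 0 0 0 0 0; -0.2 0 0 0 0 0; 0 0 0 0 0 0"
  grip_force: 45

```text
t: 24.95
eef_pos: [0.4815, 0.1095, 0.1991]
ee_rot: [3.142, -0.004, -1.407]
force: [7.3, -10.9, -0.4]
width: 0.0119
```

```bash
python3 -c "
from h import *
st()"
```

```text
t 24.95 hanger rel mouth x,y,z mm [  0.99 157.31   1.62] rot [ 3.1415 -0.0037 -1.4068] F rail x,y,z [  5.46 -11.91  -0.35] M [-4.34 -3.24  0.11] w 11.85
```

Emit:
step_arm:
  commands: "0 0 0 0 0 0; 0 0 0 0 0 0; 0 0 0 0 0 0"

```text
t: 25.32
eef_pos: [0.4815, 0.1095, 0.1991]
ee_rot: [3.142, -0.004, -1.407]
force: [8.1, -10.1, -1.6]
width: 0.0119
```

```bash
python3 -c "
from h import *
st()"
```

```text
t 25.32 hanger rel mouth x,y,z mm [  1.   157.32   1.63] rot [ 3.1416 -0.0037 -1.4069] F rail x,y,z [  6.31 -11.28  -1.61] M [-4.36 -3.26  0.03] w 11.9
```

Emit:
step_arm:
  commands: "0 0 0 0 0 0; 0 0 0 0 0 0; 0.5 0 0 0 0 0; 0.5 0 0 0 0 0; 0.5 0 0 0 0 0; 0 0 0 0 0 0"

```text
t: 26.08
eef_pos: [0.4816, 0.1092, 0.1991]
ee_rot: [-3.141, -0.002, -1.407]
force: [5.0, -5.4, -0.1]
width: 0.0121
```

```bash
python3 -c "
from h import *
st()"
```

```text
t 26.07 hanger rel mouth x,y,z mm [  1.05 156.99   1.63] rot [-3.1412e+00 -1.5000e-03 -1.4069e+00] F rail x,y,z [ 4.08 -6.1  -0.05] M [-2.14 -2.11  0.09] w 12.07
```

Emit:
step_arm:
  commands: "0.5 -0.5 0 0 0 0; 0 -0.5 0 0 0 0; 0 0 0 0 0 0"

```text
t: 26.45
eef_pos: [0.4821, 0.1091, 0.1988]
ee_rot: [3.141, -0.001, -1.407]
force: [3.4, -4.4, 3.2]
width: 0.0122
```

```bash
python3 -c "
from h import *
st()"
```

```text
t 26.45 hanger rel mouth x,y,z mm [  1.57 156.88   1.32] rot [ 3.1410e+00 -9.0000e-04 -1.4071e+00] F rail x,y,z [ 2.62 -4.89  3.22] M [-1.87 -0.82  0.13] w 12.22
```

Emit:
step_arm:
  commands: "0 0 0 0 0 0; 0 0 0 0 0 0; 0 0 0 0 0 0; 0 0 0 0 0 0"
  jaw: 34
  grip_force: 10

```text
t: 26.95
eef_pos: [0.4822, 0.1098, 0.1986]
ee_rot: [3.141, 0.0, -1.407]
force: [0.2, 0.0, -0.2]
width: 0.0334
```

```bash
python3 -c "
from h import *
st(); f=grab_frame('wrist');save(f,'w11')"
```

```text
t 26.95 hanger rel mouth x,y,z mm [  1.71 157.52   1.06] rot [ 3.1413e+00  1.0000e-04 -1.4072e+00] F rail x,y,z [ 0.21 -0.02 -0.18] M [0.04 0.1  0.02] w 33.4
```

View pics/w11.png

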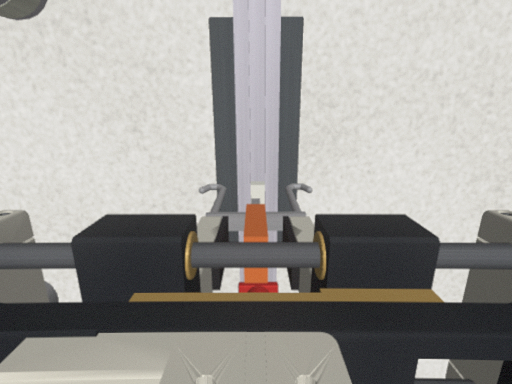

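Emit:
step_arm:
  commands: "0 0 -8 0 0 0; 0 0 -15 0 0 0; 0 0 -25 0 0 0; 0 0 -35 0 0 0; 0 0 -35 0 0 0; -30 0 -20 0 0 0; -30 0 0 0 0 0; 0 0 0 0 0 0"

```text
t: 28.0
eef_pos: [0.4724, 0.1702, 0.338]
ee_rot: [-3.14, 0.001, -1.405]
force: [0.1, -0.9, 0.0]
width: 0.0342
```

Emit:
step_arm:
  commands: "0 0 0 0 0 0; 0 0 0 0 0 0; 0 0 0 0 0 0"

```text
t: 28.38
eef_pos: [0.4726, 0.1683, 0.3367]
ee_rot: [3.142, -0.0, -1.408]
force: [-0.1, 0.8, -0.7]
width: 0.0338
```

```bash
python3 - <<'E'
from h import *
import pickle
s=st(); f=grab_frame('wrist');save(f,'w12');g=grab_frame('scene');save(g,'s12');pickle.dump((s,f,g),open('12.pkl','wb'))
b=cv2.imread('pics/w12.png')[60:230,170:340]
a=cv2.imread('pics/s12.png')[140:240,240:350]
cv2.imwrite('pics/c12.png',np.hstack([cv2.resize(a,(400,400),interpolation=cv2.INTER_CUBIC),cv2.resize(b,(400,400),interpolation=cv2.INTER_CUBIC)]))
# projected origin check: tab top centre if origin at rail y 156.x
T=Tw(s,f)
for y in(154,157): print(y,proj(f,M+EY*y/1e3+EX*.0015+[0,0,.076],T),proj(g,M+EY*y/1e3+[0,0,.076]))
for im,nm in((f,'w'),(g,'s')):
    a=im['frame'].astype(int); m=(a[...,0]>110)&(a[...,0]-a[...,2]>60)&(a[...,0]-a[...,1]>40)&(a[...,1]>35)
    k,l,stt,c=cv2.connectedComponentsWithStats(m.astype(np.uint8)); print(nm,[(stt[i].tolist(),c[i].round(1).tolist()) for i in range(1,k) if stt[i,4]>15])
E
```

```text
t 28.38 hanger rel mouth x,y,z mm [  1.77 216.82 139.23] rot [ 3.1416e+00 -1.0000e-04 -1.4080e+00] F rail x,y,z [ 0.05  0.81 -0.71] M [-0.    0.12  0.02] w 33.75
154 [[255.12288882 121.22690085]] [[307.07086151 175.93342033]]
157 [[255.12679749 124.53601764]] [[308.10935371 176.15323872]]
w [([249, 110, 14, 30, 376], [255.3, 123.8]), ([245, 167, 25, 18, 369], [257.0, 175.3])]
s [([304, 175, 9, 4, 21], [308.1, 176.1])]
```

View pics/c12.png

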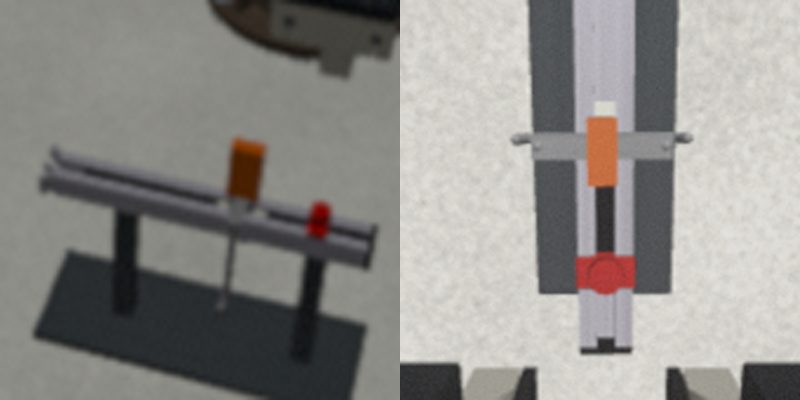

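View pics/s12.png

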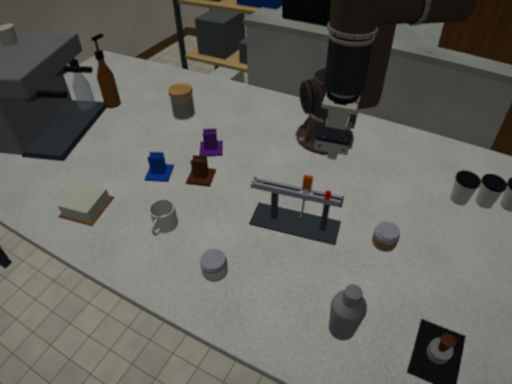

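View pics/w12.png

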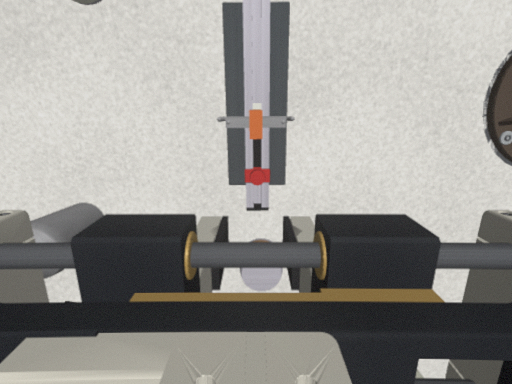

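Emit:
step_arm:
  commands: "-35 0 0 0 0 0; -35 0 0 0 0 0; 0 0 0 0 0 0; 0 0 0 0 0 0; 0 0 0 0 0 0"

```text
t: 29.1
eef_pos: [0.4613, 0.2372, 0.3368]
ee_rot: [-3.142, -0.0, -1.408]
force: [0.2, 0.2, 0.3]
width: 0.0339
```

```bash
python3 - <<'E'
from h import *
s=st(); f=grab_frame('wrist');save(f,'w13');T=Tw(s,f)
for y in (120,137,177,178,179): print(y,proj(f,M+EY*y/1e3+EX*.0015+[0,0,.010],T)[0].round(1))
b=cv2.imread('pics/w13.png')[0:120,200:310]
cv2.imwrite('pics/c13.png',cv2.resize(b,None,fx=5,fy=5,interpolation=cv2.INTER_CUBIC))
g=grab_frame('scene'); h=grab_frame('top');save(h,'t13')
for n in('tin_a','cup','shaker'): print(n,[(np.round(r['pixel']),round(r['conf'],2)) for r in recognise(h,n)])
E
```

```text
t 29.1 hanger rel mouth x,y,z mm [  1.78 286.66 139.26] rot [-3.1415e+00 -1.0000e-04 -1.4080e+00] F rail x,y,z [0.28 0.15 0.26] M [-0.05  0.12 -0.01] w 33.92
120 [255.   17.3]
137 [255.   35.4]
177 [255.1  75.7]
178 [255.1  76.7]
179 [255.1  77.7]
tin_a [(array([264., 110.]), 0.79), (array([127., 233.]), 0.56), (array([209., 200.]), 0.28)]
cup [(array([344., 136.]), 0.76)]
shaker [(array([131., 109.]), 0.63)]
```

View pics/c13.png

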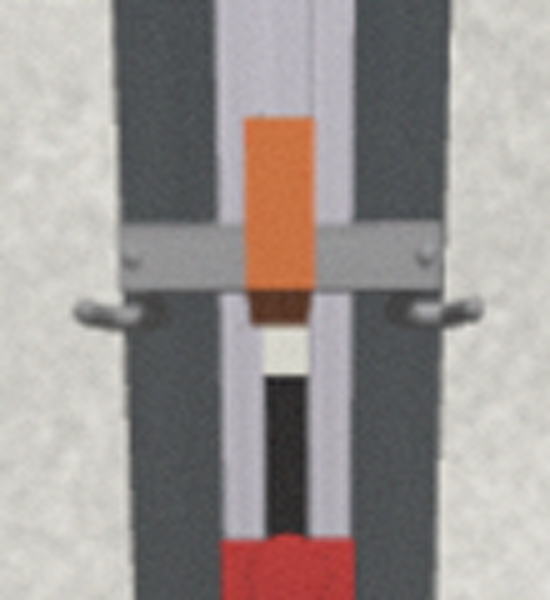

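View pics/t13.png

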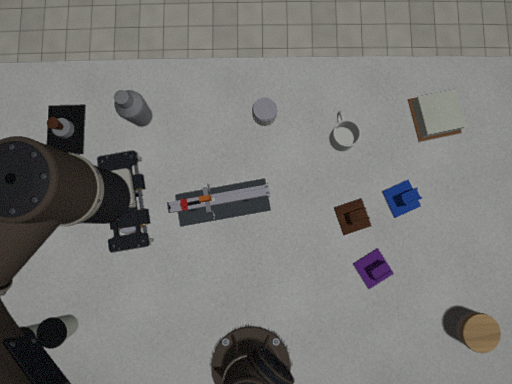

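The white shoe meets the black buffer at (257,75) with no gap showing. The tin, cup and shaker pixels I could check are unchanged, and the gripper is clear, so I'm handing in.

```bash
python3 -c "
from h import *
print(job_done())"
```

```text
the job is handed in; nothing more can be done
None
```

The hook is in the rail, pressed home against the stop's buffer, released and left there; I handed the job in at about 29 s.

- **Pick and feed:** I took the orange-tabbed hook from the brown cradle, left the blue and purple ones alone, and fed its shoe into the flared end. It slid with about 3 N of drag and met the buffer about 156 to 157 mm past the mouth.
- **Press:** I held about 7 to 7.5 N over the drag at first. I then tightened the grip from 30 to 45 N and held about 8 to 9 N over the drag for over half a second. After that I eased off, opened the jaws and lifted clear.
- **Last checks:** The wrist picture shows the shoe directly against the black buffer with no visible gap. The force was back near zero.
- **Bystanders:** One tin, the cup and the shaker are within a pixel of where they started in the top view. The other tin looked unmoved in the scene view. The top view then read it about 11 pixels lower, where the gripper partly covered it, so I discounted that reading.
- **What was off:** During the first press the tool crept forward about 0.5 mm with hardly any rise in force. I took that to be the hook tilting slightly within its play, which is why I tightened the grip and pressed again. Single force readings scatter by about 1 N, so the 8 N is an average.

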